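# Mesh the grating disc onto the food processor's splined drive

### The job

Take the black protective cap off the food processor's drive shaft and stand it open side down on the worktop. Then fit the grating disc: set its splined hub on the shaft, rock it round under light pressure until the teeth mesh, and push it fully home so that it lies flat on its seat, without ever forcing it, and let go. Leave the other things on the worktop where they are.

Things in the scene. Friction and masses are not known exactly. Their poses are not given: they have to be found in the camera images.
- base: The fixed motor base of the food processor; origin at the centre of its underside, z up, x to its back, y to its left. White rounded box 170 (x) x 150 (y) mm, 66 mm high; grey round platform on it (136 mm diameter, top at 78 mm, four lugs to 84 mm), then an aluminium collar (56 mm diameter, top at 88 mm) with the upright steel drive shaft in its middle. Dial and two keys on its -x side.
- seat (a point): The seat: centre of the flat collar top, 88 mm above the worktop, on the drive shaft's axis; z up. The shaft turns stiffly (0.15 N m); how far it is turned differs from run to run and is not measured. It is sprung: pushed down it starts to give at 5 N, is 8 mm down at 12 N, then is hard.
- shaft_tip (a point): Tip of the unpressed drive shaft, 30 mm above the seat; does not show how far the shaft is turned. Four straight teeth, 8 mm wide, 90 degrees apart, 25 mm across the tips, stand up to 22 mm above the seat; over them a plain nose 8 mm long, 16 mm thick, tapers to 8 mm at the tip.
- cap_centre (a point): Centre of the black round cap, half-way up on its axis, 21 mm above its rim; z up. 39 mm diameter at the bottom and 37 mm at the top, 42 mm high, closed on top, open underneath with a 30 mm bore; 50 g. At the start it covers the shaft and rests loosely on the seat; lift it straight up more than 32 mm to be clear.
- disc_centre (a point): Centre, half-way up, of the grating disc with its hub; it stands flat on the worktop, about 250 g. The hub is a smooth upright grey round stem, 40 mm diameter, 80 mm high; the steel disc round its foot is 104 mm across, 3 mm thick, with tiny teeth on top. This point is on the axis, 40 mm above the underside; z up. Hold the stem, clear of the disc.
- disc_under (a point): Centre of the disc's flat underside, 40 mm below disc_centre, at the mouth of the bore; z up, x as disc_centre. Bore 34 mm deep, 29 mm wide; four inner teeth, 5 mm wide at the tips (19 mm across), begin 4 mm inside. They mesh within 5 degrees. Teeth on teeth, this is 18 mm above the seat (10 with the shaft pressed down); meshed, it slides freely to the seat.
- lemon: Bystander: yellow lemon, 72x55x56 mm; origin at the centre of its underside.
- garlic: Bystander: white garlic bulb, 54x53x55 mm; origin at the centre of its underside.
- onion: Bystander: red onion, 78x78x84 mm; origin at the centre of its underside.
- pepper_mill: Bystander: small grinder, grey top and glass body, 44x44x90 mm; origin at the centre of its underside.
- tin: Bystander: printed food tin, diameter 57 mm, 72 mm high; origin at the centre of its underside.
- spice_jar: Bystander: spice jar with yellow lid, 42x42x96 mm; origin at the centre of its underside.
Things that resemble listed ones, but are neither listed nor needed, are in the scene too. What is shaped like the part that bears disc_centre but orange is not meant.

How it is judged:
By the outcome, as a careful person would: the job done as asked, in the order asked, and still so for the second after the job is handed in, with the robot touching nothing.
It also fails if it takes over 67 s, if anything falls off the work surface, if the arm or the gripper's body presses on something with over 40 N, if the wrist force passes 120 N, or if a joint passes its speed limit or range.

### The arm

A 6-joint arm with a two-finger parallel gripper is mounted at the origin on a cart in front of the work surface, level with it; the furniture and walls round the work are solid. World frame = base frame: x ahead of the robot, y to its left, z up, the work surface at z = 0. Lengths are in mm, angles in rad, forces in N, time in s.
With the tool pointing down it reaches from about 300 to 775 mm from the base axis. Payload 14.6 kg.
Tool frame: the origin (TCP) lies between the finger pads; the fingertips stand 19 mm ahead of it and the grasp point (between the pads) is the TCP; x points along the fingers, y is the direction in which the jaws open and shut, and the axes are right-handed (so a half turn about x gives the same grasp; the last joint's range is limited). The gripper opens to 94 mm and grips with 3 to 60 N. Pads are 16 mm wide; open, the fingers measure 119 mm over their backs; the gripper's body (75 mm by 177 mm) begins 78 mm behind the grasp point.
Start: joints at [1.235, 0.3, 1.521, -0, 1.321, -0.067], TCP at [146.064, 530.24, 224.446] pointing down, gripper open.
Joint ranges: [-3.03, 3.03], [-0.79, 2.21], [0.23, 2.52], [-1.04, 4.18], [0, 3.07], [-2.55, 2.55]. Speed limits (rad/s): [2.22, 2.22, 2.57, 3.14, 3.14, 3.14].

### API

Orientations are given as [roll, pitch, yaw] about the fixed x, y, z axes, in that order (R = Rz(yaw) Ry(pitch) Rx(roll)).
In Python, from cell import manip gives the robot as it stands.
- The arm moves only by the tool jog_arm, never from a script. Its argument "series" is one flat list of numbers, 7 for each row, row after row: the turn, a rotation vector about the world's x, y, z in rad, then the shift along the world's x, y, z in m, then the opening, from -1 (shut) to 1 (fully open). A call has 1 to 20 rows; each row is the pose to reach, as a shift and turn from the pose commanded when the call began; what a row does not reach only later rows make up. A row lasts 1/8 s, in which the tool goes at most 62.5 mm and 10.7 degrees, less where a joint would pass 70% of its speed; a pose out of reach is approached as far as the arm can. A call with a gripper value outside its range is refused whole. The fingers move at their own pace and stop on an object; "squeeze" is the grip in N (left out, the last holds). Time passes only in rows, so rows that repeat a pose let the fingers close. It gives the time, the measured TCP pose, the force and the opening at its end, in the units of the state.
- manip.read_state(): the state, without advancing time (a new reading comes with each control period).
- manip.camera(name): name is "side" or "top" or "wrist"; returns a dict with "color" (420x560x3 uint8, blue, green, red), "range_z" (420x560 float32, mm along the optical axis (not along the pixel's ray), 0 where there is no reading), "fx", "fy", "cx", "cy" (pixels), "pose" (4x4, takes a point from camera to world coordinates); the wrist camera has in their place "mount" (4x4, takes a point from camera to tool coordinates, whose origin is the TCP and whose axes are the tool frame's). Camera axes: x right, y down, z forward; pixel columns grow to the right and rows downward; lengths in mm; the calibration is good to about 2 mm. The wrist camera is an equidistant fisheye: a pixel r from the principal point sees the ray r / f radians off the axis. A picture is of the moment at which its call begins: read the wrist's pose just before it.
- manip.sign_off(): hands the job in, once; it reports no verdict.
The state is a dict: "clock": time; "joints": joint angles; "qd": joint speeds; "effort": joint torques, N m; "eef_pos": TCP position; "eef_rot": TCP orientation; "wrist_force": force on the tool from outside, world axes, zero at the start; "moment": the same for the moment, N m; "finger_gap": finger opening in mm.
Only numpy, scipy, OpenCV 4.12 (cv2) and the standard library are available. Lean on these libraries where they do the work, as an engineer would, in place of code of your own. Each camera call takes 0.05 s, during which the arm holds its last target.

## Working session

There is one attempt and no reset: what is moved stays moved. The work goes in short steps, Python scripts to look and compute and a tool call to move; the robot and the scene stay as the last step left them, time stands still between calls to the robot, and variables do not carry over. Pictures are saved under pics/ and viewed, and the job is handed in when it is done.

Besides the shell and the picture viewer there is one more tool, called after "Emit:" as name(argument=value, ...) on one line, values as JSON. jog_arm: Moves the arm, as the interface text tells. Its arguments: {"type":"object","properties":{"series":{"type":"array","items":{"type":"number"}},"squeeze":{"type":"number"}},"required":["series"]}

```bash
mkdir -p pics; ls
cat > h.py <<'E'
import numpy as np,cv2,json,pickle
from cell import manip
def grab(tag,names=("top","side")):
    out={}
    for n in names:
        s=manip.read_state()
        c=manip.camera(n); c['state']=s
        cv2.imwrite(f"pics/{tag}_{n}.png",c['color']); pickle.dump(c,open(f"pics/{tag}_{n}.pkl","wb")); out[n]=c
    return out
def load(tag,n): return pickle.load(open(f"pics/{tag}_{n}.pkl","rb"))
def ray(c,u,v):
    d=np.array([(u-c['cx'])/c['fx'],(v-c['cy'])/c['fy'],1.]); P=c['pose']
    return P[:3,3],P[:3,:3]@d
def onplane(c,u,v,z):
    o,d=ray(c,u,v); return o+d*(z-o[2])/d[2]
def cloud(c):
    z=c['range_z']; v,u=np.mgrid[:z.shape[0],:z.shape[1]]
    p=np.stack([(u-c['cx'])/c['fx']*z,(v-c['cy'])/c['fy']*z,z],-1)
    return p@c['pose'][:3,:3].T+c['pose'][:3,3]
E
python3 - <<'E'
from h import *
print(manip.read_state())
o=grab("a",("top","side","wrist"))
for n in("top","side"):
    print(n,o[n]['pose'].round(3).tolist(),o[n]['fx'],o[n]['cx'],o[n]['cy'],(o[n]['range_z']>0).mean())
print(o['wrist']['mount'].round(3).tolist(), o['wrist']['fx'])
E
```

```text
pics
{'clock': 0.0, 'joints': array([ 1.23538198e+00,  3.00465251e-01,  1.52160262e+00,  3.35450502e-05,
        1.32069553e+00, -6.65861144e-02]), 'qd': array([-0.00104521,  0.00170718, -0.00180986, -0.00049752,  0.0003081 ,
        0.00080946]), 'effort': array([ 8.42985246e-04, -5.31793141e+01, -3.52760231e+01,  7.09509733e-02,
        2.40444025e-02, -5.14105716e-05]), 'eef_pos': array([145.98675566, 530.014076  , 223.88041679]), 'eef_rot': array([-1.66512821,  1.56962513, -1.93396477]), 'wrist_force': array([-0.18374547,  0.39141337, -0.81448119]), 'moment': array([-0.00375968,  0.03362008, -0.00134479]), 'finger_gap': 93.74808446726176}
top [[0.02, -0.994, 0.11, 346.082], [-1.0, -0.021, -0.008, 2.767], [0.01, -0.109, -0.994, 1296.751], [0.0, 0.0, 0.0, 1.0]] 430.96675786146983 284.55289001501785 210.2335144000101 0.9958801020408163
side [[1.0, 0.006, 0.017, 478.411], [-0.014, -0.351, 0.936, -1052.175], [0.012, -0.936, -0.351, 492.622], [0.0, 0.0, 0.0, 1.0]] 396.3259111071136 287.46487766644685 213.60286759988878 0.9722278911564626
[[0.0, -0.271, 0.962, -159.38], [1.0, 0.002, 0.0, 0.717], [-0.002, 0.962, 0.271, -79.406], [0.0, 0.0, 0.0, 1.0]] 325.19226210127806
```

View pics/a_top.png

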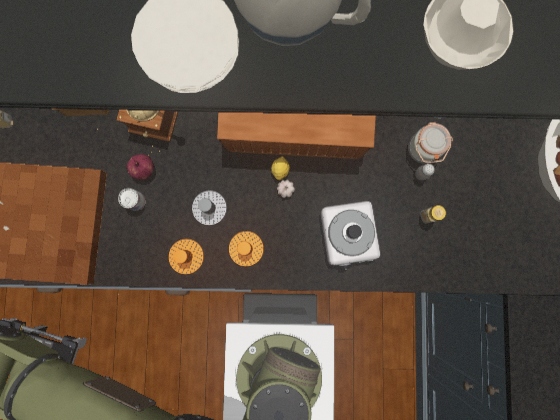

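View pics/a_side.png

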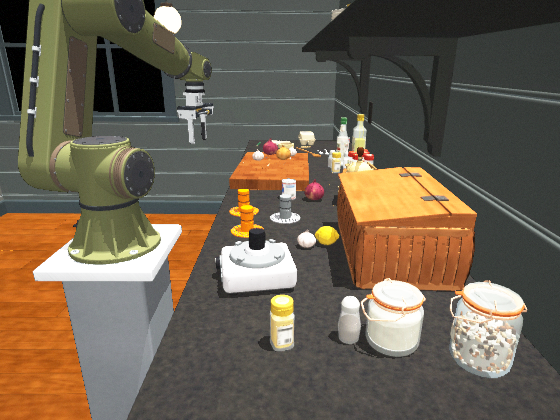

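View pics/a_wrist.png

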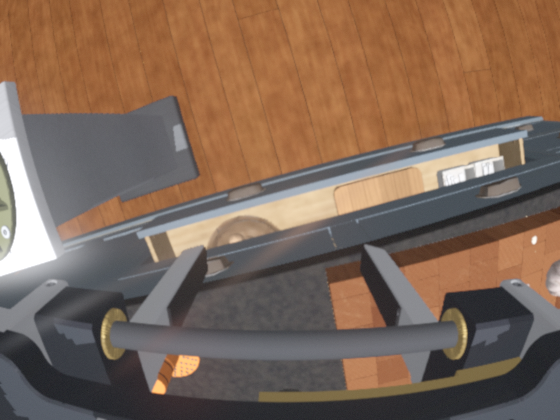

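The top view shows the base with the black cap at (353,232). Three parts look like the disc: grey at (209,207), orange at (186,256) and orange at (246,248). The grey one fits, because the orange ones are excluded. I'll confirm with a crop and measure.

Run:
```python
from h import *
t=load("a","top"); s=load("a","side")
for n,c in(("top",t),("side",s)):
    p=cloud(c); c['p']=p
    print(n,"table z",np.median(p[200:280,260:300,2]) if n=="top" else '')
    for nm,xy in(("cap",None),("disc",None)):
        pass
im=np.hstack([cv2.resize(t['color'][170:280,150:260],(400,400),interpolation=cv2.INTER_CUBIC),cv2.resize(s['color'][175:265,225:315],(400,400),interpolation=cv2.INTER_CUBIC)])
cv2.imwrite("pics/crop1.png",im)
im=np.hstack([cv2.resize(t['color'][190:280,305:395],(400,400),interpolation=cv2.INTER_CUBIC),cv2.resize(s['color'][215:305,210:300],(400,400),interpolation=cv2.INTER_CUBIC)])
cv2.imwrite("pics/crop2.png",im)
def fit(P):
    A=np.c_[2*P[:,:2],np.ones(len(P))]; b=(P[:,:2]**2).sum(1); x=np.linalg.lstsq(A,b,rcond=None)[0]
    return x[:2],np.sqrt(x[2]+x[0]**2+x[1]**2)
# cap
for n,c,(u,v),h in(("top",t,(353,232),130),("top",t,(207,205),80),("side",s,(257,238),130),("side",s,(286,205),80)):
    p=c['p'][v-25:v+25,u-25:u+25].reshape(-1,3)
    q=p[abs(p[:,2]-h)<5]
    print(n,h,len(q),q.mean(0).round(1),q.min(0).round(1),q.max(0).round(1), p[:,2].max())
    q=p[(p[:,2]>h-28)&(p[:,2]<h-6)]
    if n=="side" and len(q)>5: print("  body",len(q),fit(q))
```

```text
top table z -0.5039105379597686
side table z 
top 130 143 [ 421.6 -198.   129.5] [ 403.  -215.2  125.1] [ 438.5 -179.7  134.7] 1296.750513211731
top 80 142 [490.9 220.8  79.4] [473.1 202.3  75.1] [510.7 240.   84.7] 1296.750513211731
side 130 111 [ 422.1 -203.5  130. ] [ 404.4 -218.3  125.1] [ 439.7 -182.6  132.6] 492.6216210775303
  body 140 (array([ 421.91362052, -199.58184747]), np.float64(17.51584570410391))
side 80 52 [492.  214.5  79.9] [475.4 200.2  75.1] [509.2 240.9  83.5] 492.6216210775303
  body 185 (array([520.1700937 , 316.17712989]), np.float64(113.41667810862727))
```

Run:
```python
import cv2,numpy as np
a=cv2.imread("pics/crop1.png");b=cv2.imread("pics/crop2.png")
cv2.imwrite("pics/crop12.png",cv2.resize(np.vstack([a,b]),(600,600)))
```

```text
(no output)
```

View pics/crop12.png

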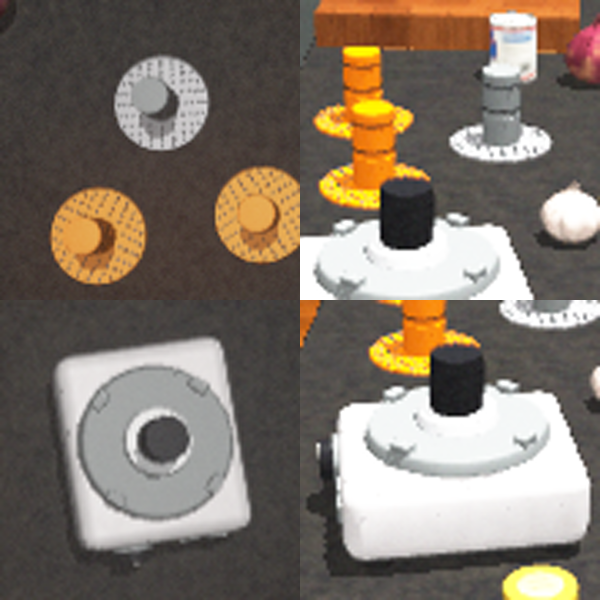

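Crop confirmed: the grey stem with the steel disc, top view (209,207) and side view (286,205), is the one. Next I'll refine the axes.

Run:
```python
from h import *
t=load("a","top"); s=load("a","side")
def circ(P):
    A=np.c_[2*P[:,:2],np.ones(len(P))]; b=(P[:,:2]**2).sum(1); x=np.linalg.lstsq(A,b,rcond=None)[0]
    return x[:2].round(1),np.sqrt(x[2]+x[0]**2+x[1]**2).round(1)
def blob(c,m,u,v,z,name,hull=True):
    n,l=cv2.connectedComponents(m.astype(np.uint8)); k=l[v,u]
    cs,_=cv2.findContours((l==k).astype(np.uint8),cv2.RETR_EXTERNAL,cv2.CHAIN_APPROX_NONE)
    q=cv2.convexHull(cs[0])[:,0] if hull else cs[0][:,0]
    P=np.array([onplane(c,a,b,z) for a,b in q]); print(name,len(q),circ(P),P.min(0).round(),P.max(0).round())
hsv=cv2.cvtColor(t['color'],cv2.COLOR_BGR2HSV); S,V=hsv[...,1],hsv[...,2]
print(hsv[207,[180,190,195,200,215,222,226,230]].tolist(), hsv[232,[325,329,332,340,344,348,353,360]].tolist())
m=(V>110)&(S<60)
mm=cv2.morphologyEx(m.astype(np.uint8),cv2.MORPH_CLOSE,np.ones((5,5)))
mm[:185]=0;mm[230:]=0
blob(t,mm,209,215,3,"disc")
p=cloud(t)
for nm,(u,v),z in(("disc plate",(209,207),3),("platform",(350,232),78),("collar",(350,232),88),("stemtop",(209,207),80),("captop",(352,232),130),):
    pass
pl=(abs(p[...,2]-79)<4); pl[:,:320]=0; pl[:190]=0;pl[280:]=0;pl[:,390:]=0
blob(t,pl.astype(np.uint8),330,232,79,"platform")
for nm,z,box in(("captop",130,(340,220,368,246)),("stemtop",80,(190,190,225,225))):
    k=(abs(p[...,2]-z)<8); mk=np.zeros_like(k,np.uint8); a,b,c_,d=box; mk[b:d,a:c_]=k[b:d,a:c_]
    ys,xs=np.nonzero(mk); 
    blob(t,mk,int(np.median(xs)),int(np.median(ys)),z,nm)
# neighbours
for nm,(u,v) in dict(or1=(186,256),or2=(246,248),lemon=(280,168),garlic=(286,188),onion=(140,167),pepper=(130,199),spice=(436,213),shaker=(425,172)).items():
    print(nm,p[v,u].round())
```

```text
[[0, 26, 60], [7, 33, 69], [165, 3, 184], [30, 2, 158], [170, 7, 103], [0, 3, 152], [8, 10, 107], [14, 42, 66]] [[15, 6, 159], [80, 7, 110], [75, 3, 165], [75, 3, 166], [30, 1, 232], [0, 0, 52], [150, 10, 75], [165, 7, 74]]
disc 26 (array([492.7, 221.2]), np.float64(52.1)) [442. 169.   3.] [546. 272.   3.]
platform 26 (array([ 421.3, -197.2]), np.float64(64.6)) [ 357. -262.   79.] [ 485. -131.   79.]
captop 13 (array([ 421.5, -197.6]), np.float64(18.4)) [ 403. -215.  130.] [ 438. -180.  130.]
stemtop 14 (array([491. , 220.4]), np.float64(19.5)) [473. 202.  80.] [510. 239.  80.]
or1 [345. 267.  79.]
or2 [371.  99.  78.]
lemon [606.   9.  61.]
garlic [549. -10.  51.]
onion [599. 414.  66.]
pepper [505. 437.  66.]
spice [ 480. -433.   95.]
shaker [ 598. -407.   85.]
```

```bash
cat >> h.py <<'E'
from scipy.spatial.transform import Rotation as Ro
def st():
    s=manip.read_state(); R=Ro.from_euler('xyz',s['eef_rot']).as_matrix()
    print("t",round(s['clock'],2),"pos",s['eef_pos'].round(1),"xaxis",R[:,0].round(3),"jaw deg",np.degrees(np.arctan2(R[1,1],R[0,1])).round(1),"F",s['wrist_force'].round(1),"M",s['moment'].round(2),"gap",round(s['finger_gap'],1),"q",s['joints'].round(2)); return s
E
python3 -c "
from h import *
s=st()
for n,t in(('cap',(421.7,-198.3,119)),('disc',(491.5,221,58))):
    print(n,(np.array(t)-s['eef_pos']).round(1))
p=cloud(load('a','top'));k=(p[...,0]>250)&(p[...,0]<800)&(abs(p[...,1])<300);print('max height',[ (y,p[...,2][k&(abs(p[...,1]-y)<50)&(p[...,2]<600)].max().round()) for y in range(-250,300,100)])
"
```

```text
t 0.15 pos [146.  530.1 224. ] xaxis [-0.    -0.001 -1.   ] jaw deg 74.6 F [-0.3  0.7  0.1] M [-0.04 -0.01  0.03] gap 94.1 q [ 1.24  0.3   1.52  0.    1.32 -0.07]
cap [ 275.7 -728.4 -105. ]
disc [ 345.5 -309.1 -166. ]
max height [(-250, np.float64(598.0)), (-150, np.float64(598.0)), (-50, np.float64(599.0)), (50, np.float64(599.0)), (150, np.float64(599.0)), (250, np.float64(598.0))]
```

Emit:
jog_arm(series=[0,0,-0.65,0.284,-0.38,0,1,0,0,-0.65,0.284,-0.38,0,1,0,0,-0.65,0.284,-0.38,0,1,0,0,-0.65,0.284,-0.38,0,1,0,0,-1.302,0.284,-0.38,0,1,0,0,-1.302,0.284,-0.38,0,1,0,0,-1.302,0.284,-0.38,0,1,0,0,-1.302,0.276,-0.728,-0.02,1,0,0,-1.302,0.276,-0.728,-0.02,1,0,0,-1.302,0.276,-0.728,-0.02,1,0,0,-1.302,0.276,-0.728,-0.02,1,0,0,-1.302,0.276,-0.728,-0.02,1,0,0,-1.302,0.276,-0.728,-0.02,1,0,0,-1.302,0.276,-0.728,-0.02,1,0,0,-1.302,0.276,-0.728,-0.02,1], squeeze=15)

```text
clock: 2.02
eef_pos: [421.9, -197.5, 204.2]
eef_rot: [-2.284, 1.57, 2.428]
wrist_force: [0.0, -0.4, -0.3]
finger_gap: 94.1
```

```bash
python3 -c "
from h import *
s=st(); print((np.array((421.7,-198.3,119))-s['eef_pos']).round(1))
grab('b',('wrist',))"
```

```text
t 2.02 pos [ 421.9 -197.5  204.2] xaxis [-0.001  0.    -1.   ] jaw deg -0.0 F [ 0.  -0.4 -0.3] M [-0.1   0.04  0.02] gap 94.1 q [-0.52  0.13  1.78  0.    1.24 -0.52]
[ -0.2  -0.8 -85.2]
```

View pics/b_wrist.png

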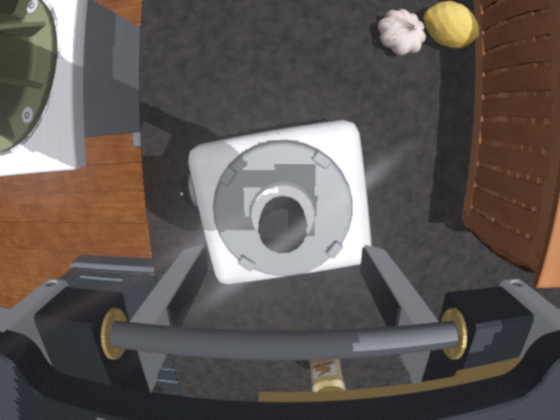

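Emit:
jog_arm(series=[0,0,0,0,0,-0.045,1,0,0,0,0,0,-0.07,1,0,0,0,0,0,-0.085,1,0,0,0,0,0,-0.085,1,0,0,0,0,0,-0.085,-0.6,0,0,0,0,0,-0.085,-0.6,0,0,0,0,0,-0.085,-0.6,0,0,0,0,0,-0.085,-0.6,0,0,0,0,0,-0.085,-0.6,0,0,0,0,0,-0.085,-0.6], squeeze=15)

```text
clock: 3.32
eef_pos: [422.0, -197.8, 119.5]
eef_rot: [-1.972, 1.571, 2.741]
wrist_force: [-0.2, 0.4, 0.5]
finger_gap: 38.6
```

Emit:
jog_arm(series=[0,0,0,0,0,0,-0.8,0,0,0,0,0,0.02,-0.8,0,0,0,0,0,0.045,-0.8,0,0,0,0,0,0.07,-0.8,0,0,0,0,0.03,0.07,-0.8,0,0,0,0.002,0.08,0.07,-0.8,0,0,0,0.003,0.13,0.07,-0.8,0,0,0,0.003,0.158,0.05,-0.8,0,0,0,0.003,0.158,0.0,-0.8,0,0,0,0.003,0.158,-0.045,-0.8,0,0,0,0.003,0.158,-0.045,-0.8], squeeze=15)

```text
clock: 4.7
eef_pos: [423.5, -39.4, 72.6]
eef_rot: [-1.751, 1.565, 2.962]
wrist_force: [-0.2, 0.5, 0.5]
finger_gap: 38.7
```

```bash
python3 -c "
from h import *
s=st()
o=grab('c',('top','side'))
cv2.imwrite('pics/c.png',np.hstack([cv2.resize(o['top']['color'][150:290,260:400],(400,400)),cv2.resize(o['side']['color'][170:310,190:330],(400,400))]))"
```

```text
t 4.7 pos [423.5 -39.4  72.6] xaxis [-0.005  0.001 -1.   ] jaw deg 0.0 F [-0.2  0.5  0.5] M [-0.02  0.12  0.02] gap 38.7 q [-0.18  0.24  2.    0.    0.91 -0.18]
```

View pics/c.png

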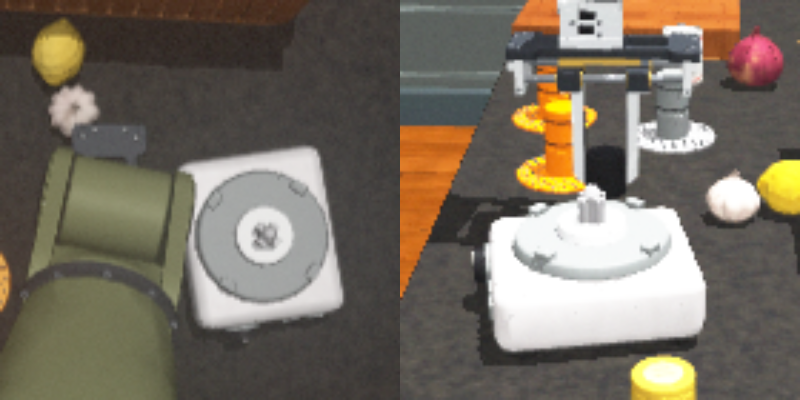

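The cap is in the gripper and the shaft is uncovered. Now I'll lower the cap onto the worktop.

Emit:
jog_arm(series=[0,0,0,0,0,-0.02,-0.8,0,0,0,0,0,-0.035,-0.8,0,0,0,0,0,-0.041,-0.8,0,0,0,0,0,-0.042,-0.8,0,0,0,0,0,-0.042,-0.8], squeeze=15)

```text
clock: 5.42
eef_pos: [425.3, -39.8, 32.9]
eef_rot: [1.401, 1.57, -0.17]
wrist_force: [0.0, 1.0, -1.3]
finger_gap: 38.6
```

Emit:
jog_arm(series=[0,0,0,0,0,-0.001,-0.8,0,0,0,0,0,-0.001,-0.8])

```text
clock: 5.68
eef_pos: [425.1, -39.8, 31.6]
eef_rot: [1.452, 1.571, -0.119]
wrist_force: [-0.4, -0.5, 0.0]
finger_gap: 38.0
```

Emit:
jog_arm(series=[0,0,0,0,0,-0.0005,-0.8,0,0,0,0,0,-0.0005,0.0,0,0,0,0,0,-0.0005,0.3,0,0,0,0,0,-0.0005,0.3,0,0,0,0,0,-0.0005,0.3,0,0,0,0,0,0.05,0.3,0,0,0,0,0,0.1,0.3,0,0,0,0,0,0.13,0.8,0,0,0,0,0,0.13,0.8])

```text
clock: 6.8
eef_pos: [425.9, -39.9, 163.2]
eef_rot: [1.406, 1.567, -0.165]
wrist_force: [-0.2, 0.4, -0.2]
finger_gap: 77.6
```

```bash
python3 -c "
from h import *
s=st(); print((np.array((491.5,221,58))-s['eef_pos']).round(1))
o=grab('d',('side','wrist'))
cv2.imwrite('pics/d.png',np.hstack([cv2.resize(o['side']['color'][170:310,190:330],(400,400)),cv2.resize(o['wrist']['color'],(400,300)).repeat(1,0)[:300] if 0 else cv2.copyMakeBorder(cv2.resize(o['wrist']['color'],(400,300)),0,100,0,0,0)]))"
```

```text
t 6.8 pos [425.9 -39.9 163.2] xaxis [ 0.004 -0.001 -1.   ] jaw deg 0.0 F [-0.2  0.4 -0.2] M [-0.07  0.08  0.02] gap 77.6 q [-0.18  0.09  1.92  0.    1.12 -0.18]
[  65.6  260.9 -105.2]
```

View pics/d.png

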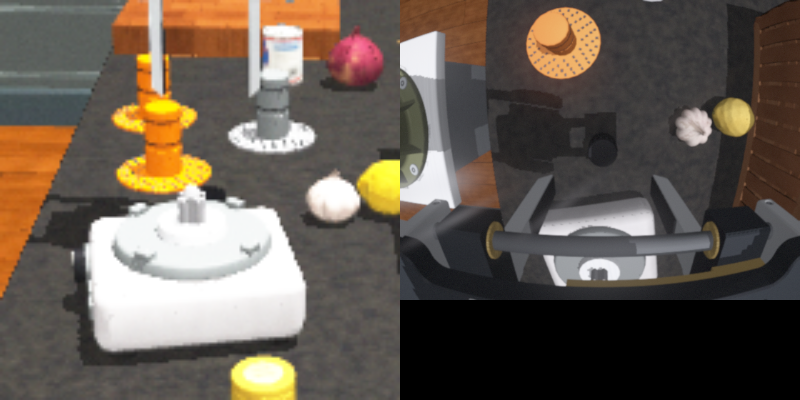

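Emit:
jog_arm(series=[0,0,0,0.02,0.06,0,1,0,0,0,0.035,0.12,0,1,0,0,0,0.05,0.18,0,1,0,0,0,0.0655,0.24,0,1,0,0,0,0.0655,0.2605,0,1,0,0,0,0.0655,0.2605,-0.05,1,0,0,0,0.0655,0.2605,-0.09,1,0,0,0,0.0655,0.2605,-0.105,1,0,0,0,0.0655,0.2605,-0.105,1,0,0,0,0.0655,0.2605,-0.105,1], squeeze=20)

```text
clock: 8.15
eef_pos: [491.3, 220.8, 57.8]
eef_rot: [1.918, 1.569, 0.347]
wrist_force: [0.2, -0.3, 1.0]
finger_gap: 93.9
```

```bash
python3 -c "
from h import *
s=st()
o=grab('e',('side','wrist'))
cv2.imwrite('pics/e.png',np.hstack([cv2.resize(o['side']['color'][150:290,210:350],(400,400)),cv2.copyMakeBorder(cv2.resize(o['wrist']['color'],(400,300)),0,100,0,0,0)]))"
```

```text
t 8.15 pos [491.3 220.8  57.8] xaxis [ 0.002  0.001 -1.   ] jaw deg -0.0 F [ 0.2 -0.3  1. ] M [-0.07  0.03 -0.  ] gap 93.9 q [ 0.35  0.47  1.71 -0.    0.96  0.35]
```

View pics/e.png

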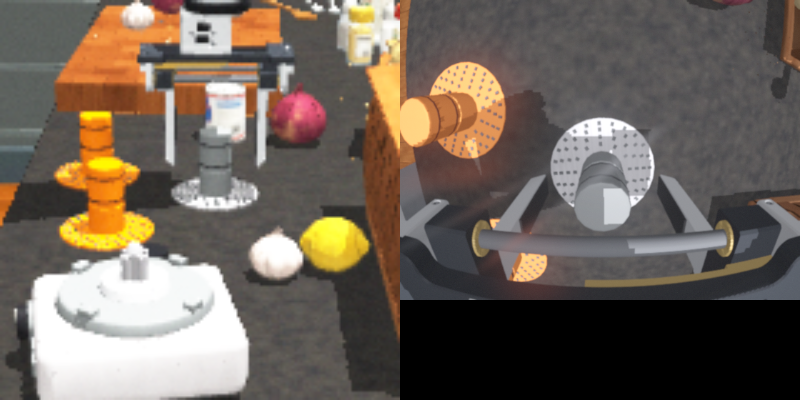

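Emit:
jog_arm(series=[0,0,1.571,0,0,0,1,0,0,1.571,0,0,0,1,0,0,1.571,0,0,0,1,0,0,1.571,0,0,0,1,0,0,1.571,0,0,0,1,0,0,1.571,0,0,0,1,0,0,1.571,0,0,0,1,0,0,1.571,0,0,0,1,0,0,1.571,0,0,0,1,0,0,1.571,0,0,0,0,0,0,1.571,0,0,0,-0.3,0,0,1.571,0,0,0,-0.5,0,0,1.571,0,0,0,-0.5,0,0,1.571,0,0,0,-0.5,0,0,1.571,0,0,0,-0.5], squeeze=5)

```text
clock: 10.12
eef_pos: [490.6, 220.8, 56.4]
eef_rot: [2.348, 1.571, 2.348]
wrist_force: [0.5, 0.6, 0.5]
finger_gap: 39.9
```

Emit:
jog_arm(series=[0,0,0,0,0,0.001,0.5,0,0,0,0,0,0.001,1,0,0,0,0,0,0.001,1,0,0,-0.6,0,0,0.001,1,0,0,-1.571,0,0,0.001,1,0,0,-1.571,0,0,0.001,1,0,0,-1.571,0,0,0.001,1,0,0,-1.571,0,0,0.001,1,0,0,-1.571,0,0,0.001,1,0,0,-1.571,0,0,0.001,1,0,0,-1.571,0,0,0.001,1,0,0,-1.571,0,0,0.001,1,0,0,-1.571,0,0,0.001,1,0,0,-1.571,0,0,0.001,0,0,0,-1.571,0,0,0.001,-0.5,0,0,-1.571,0,0,0.001,-0.5,0,0,-1.571,0,0,0.001,-0.5,0,0,-1.571,0,0,0.001,-0.5,0,0,-1.571,0,0,0.001,-0.5,0,0,-1.571,0,0,0.001,-0.5], squeeze=25)

```text
clock: 12.62
eef_pos: [490.6, 220.8, 57.5]
eef_rot: [2.066, 1.571, 0.495]
wrist_force: [1.3, -0.5, -0.1]
finger_gap: 39.6
```

```bash
python3 -c "
from h import *
s=st()
"
```

```text
t 12.62 pos [490.6 220.8  57.5] xaxis [ 0.  0. -1.] jaw deg 0.0 F [ 1.3 -0.5 -0.1] M [-0.05 -0.07  0.04] gap 39.6 q [0.35 0.47 1.71 0.   0.96 0.35]
```

Run:
```python
from h import *
def circ(P):
    A=np.c_[2*P[:,:2],np.ones(len(P))]; b=(P[:,:2]**2).sum(1); x=np.linalg.lstsq(A,b,rcond=None)[0]
    return x[:2].round(1),np.sqrt(x[2]+x[0]**2+x[1]**2).round(1)
t=load('c','top'); 
g=cv2.cvtColor(t['color'],cv2.COLOR_BGR2GRAY)
m=np.zeros_like(g); m[215:255,332:372]=(g[215:255,332:372]>205)
m=cv2.morphologyEx(m,cv2.MORPH_CLOSE,np.ones((3,3)))
cs,_=cv2.findContours(m,cv2.RETR_EXTERNAL,cv2.CHAIN_APPROX_NONE); c=max(cs,key=cv2.contourArea)
q=cv2.convexHull(c)[:,0]; print('collar',circ(np.array([onplane(t,a,b,88) for a,b in q])))
s=load('d','side'); g=cv2.cvtColor(s['color'],cv2.COLOR_BGR2GRAY)
p=cloud(s); r=p[220:260,240:275]; k=(r[...,2]>98)&(r[...,2]<117); print('shaft side pts',r[k].mean(0).round(1),r[k].min(0).round(),r[k].max(0).round())
p=cloud(t); r=p[215:255,332:372]; k=(r[...,2]>104)&(r[...,2]<125); print('shaft top pts',k.sum(),r[k].mean(0).round(1))
a=cv2.resize(t['color'][217:252,336:371],(500,500),interpolation=cv2.INTER_CUBIC)
b=load('d','side')['color'][222:252,242:272]
cv2.imwrite('pics/f.png',np.hstack([cv2.resize(a,(400,400)),cv2.resize(b,(400,400),interpolation=cv2.INTER_CUBIC)]))
# wrist d : shaft nose
```

```text
collar (array([ 422.1, -198.5]), np.float64(26.9))
shaft side pts [ 421.9 -204.3  107.7] [ 411. -210.   98.] [ 433. -191.  117.]
shaft top pts 50 [ 421.5 -197.6  112.5]
```

View pics/f.png

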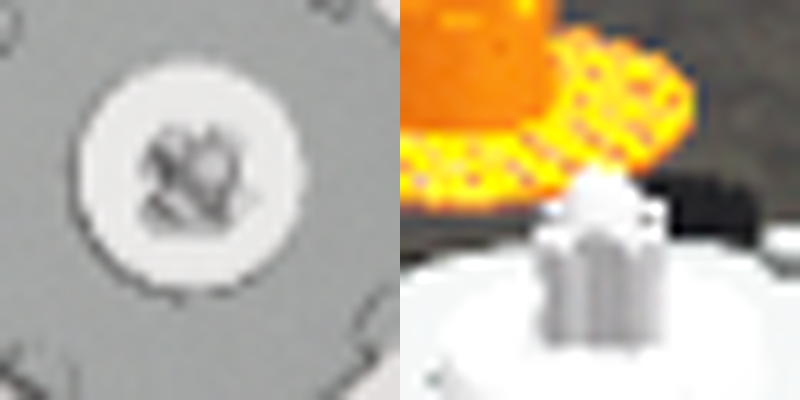

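Emit:
jog_arm(series=[0,0,0,0,0,0.01,-0.5,0,0,0,0,0,0.04,-0.5,0,0,0,0,0,0.09,-0.5,0,0,0,0,0,0.13,-0.5,0,0,0,-0.004,-0.02,0.14,-0.5,0,0,0,-0.012,-0.07,0.14,-0.5,0,0,0,-0.02,-0.12,0.14,-0.5,0,0,0,-0.028,-0.17,0.14,-0.5,0,0,0,-0.036,-0.22,0.14,-0.5,0,0,0,-0.044,-0.27,0.14,-0.5,0,0,0,-0.052,-0.32,0.14,-0.5,0,0,0,-0.06,-0.37,0.14,-0.5,0,0,0,-0.065,-0.4,0.14,-0.5,0,0,0,-0.0687,-0.419,0.135,-0.5,0,0,0,-0.0687,-0.419,0.13,-0.5,0,0,0,-0.0687,-0.419,0.13,-0.5], squeeze=25)

```text
clock: 14.62
eef_pos: [421.2, -197.7, 186.6]
eef_rot: [-2.147, 1.569, 2.565]
wrist_force: [-0.5, 0.2, -1.9]
finger_gap: 39.6
```

```bash
python3 -c "
from h import *
s=st();print((np.array((421.9,-198.2))-s['eef_pos'][:2]).round(1))
o=grab('g',('side','wrist'))
cv2.imwrite('pics/g.png',np.hstack([cv2.resize(o['side']['color'][170:310,190:330],(400,400)),cv2.copyMakeBorder(cv2.resize(o['wrist']['color'],(400,300)),0,100,0,0,0)]))"
```

```text
t 14.62 pos [ 421.2 -197.7  186.6] xaxis [-0.002  0.001 -1.   ] jaw deg -0.0 F [-0.5  0.2 -1.9] M [-0.06  0.04 -0.03] gap 39.6 q [-0.52  0.15  1.8   0.    1.2  -0.52]
[ 0.7 -0.5]
```

View pics/g.png

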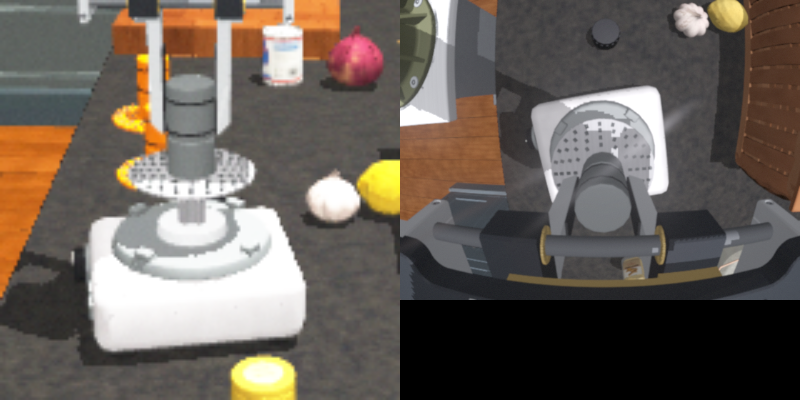

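Emit:
jog_arm(series=[0,0,0,0.0005,-0.0003,-0.008,-0.5,0,0,0,0.0005,-0.0003,-0.014,-0.5,0,0,0,0.0005,-0.0003,-0.018,-0.5,0,0,0,0.0005,-0.0003,-0.021,-0.5,0,0,0,0.0005,-0.0003,-0.021,-0.5])

```text
clock: 15.35
eef_pos: [422.3, -198.5, 166.3]
eef_rot: [-1.987, 1.571, 2.726]
wrist_force: [0.4, -0.1, -2.9]
finger_gap: 39.6
```

```bash
python3 -c "
from h import *
s=st()"
```

```text
t 15.35 pos [ 422.3 -198.5  166.3] xaxis [-0.  0. -1.] jaw deg 0.0 F [ 0.4 -0.1 -2.9] M [-0.04  0.07  0.01] gap 39.6 q [-0.52  0.18  1.82 -0.    1.15 -0.52]
```

Nose is in the bore with no contact (−2.9 N is the held weight). Now creeping down to find the teeth.

Emit:
jog_arm(series=[0,0,0,0,0,-0.001,-0.5,0,0,0,0,0,-0.002,-0.5,0,0,0,0,0,-0.003,-0.5,0,0,0,0,0,-0.0035,-0.5,0,0,0,0,0,-0.0035,-0.5])

```text
clock: 15.98
eef_pos: [422.4, -198.6, 163.2]
eef_rot: [0.93, 1.57, -0.641]
wrist_force: [-2.1, 0.3, 1.7]
finger_gap: 39.5
```

Emit:
jog_arm(series=[0,0,0.05,0,0,-0.0007,-0.5,0,0,0.1,0,0,-0.0015,-0.5,0,0,0.15,0,0,-0.0015,-0.5,0,0,0.2,0,0,-0.0015,-0.5,0,0,0.25,0,0,-0.0015,-0.5,0,0,0.3,0,0,-0.0015,-0.5,0,0,0.35,0,0,-0.0015,-0.5], squeeze=30)

```text
clock: 16.85
eef_pos: [422.5, -198.5, 161.8]
eef_rot: [1.433, 1.57, 0.214]
wrist_force: [-0.7, 2.2, 3.6]
finger_gap: 39.6
```

```bash
python3 -c "
from h import *
s=st()"
```

```text
t 16.85 pos [ 422.5 -198.5  161.8] xaxis [ 0.001  0.    -1.   ] jaw deg 20.1 F [-0.7  2.2  3.6] M [ 0.46  0.06 -0.02] gap 39.6 q [-0.52  0.18  1.82  0.    1.14 -0.87]
```

Emit:
jog_arm(series=[0,0,0.05,0,0,0,-0.5,0,0,0.1,0,0,0,-0.5,0,0,0.15,0,0,0,-0.5,0,0,0.2,0,0,0,-0.5,0,0,0.25,0,0,0,-0.5,0,0,0.3,0,0,0,-0.5])

```text
clock: 17.6
eef_pos: [422.5, -198.4, 161.7]
eef_rot: [1.58, 1.57, 0.661]
wrist_force: [-0.6, 2.4, 2.7]
finger_gap: 39.3
```

```bash
python3 -c "
from h import *
s=st()"
```

```text
t 17.6 pos [ 422.5 -198.4  161.7] xaxis [ 0.001  0.    -1.   ] jaw deg 37.3 F [-0.6  2.4  2.7] M [ 0.56  0.12 -0.06] gap 39.3 q [-0.52  0.18  1.82  0.    1.14 -1.17]
```

Emit:
jog_arm(series=[0,0,0.05,0,0.0005,0,-0.5,0,0,0.1,0,0.0005,0,-0.5,0,0,0.15,0,0.0005,0,-0.5,0,0,0.2,0,0.0005,0,-0.5,0,0,0.25,0,0.0005,0,-0.5,0,0,0.3,0,0.0005,0,-0.5])

```text
clock: 18.35
eef_pos: [421.6, -198.1, 161.2]
eef_rot: [-2.55, 1.569, 3.114]
wrist_force: [-6.0, -1.6, 0.0]
finger_gap: 39.4
```

```bash
python3 -c "
from h import *
s=st()"
```

```text
t 18.35 pos [ 421.6 -198.1  161.2] xaxis [-0.002  0.    -1.   ] jaw deg 54.5 F [-6.  -1.6  0. ] M [-0.3   1.28 -0.17] gap 39.4 q [-0.52  0.18  1.82 -0.    1.14 -1.47]
```

Mz −0.17 N m matches the shaft's turning stiffness, so the teeth have caught. I'll relax the twist and the side load, then lower gently.

Emit:
jog_arm(series=[0,0,-0.03,-0.0007,0,0,-0.5,0,0,-0.04,-0.001,-0.0002,-0.001,-0.5,0,0,-0.04,-0.001,-0.0002,-0.002,-0.5,0,0,-0.04,-0.001,-0.0002,-0.003,-0.5,0,0,-0.04,-0.001,-0.0002,-0.003,-0.5])

```text
clock: 18.98
eef_pos: [421.3, -198.3, 158.4]
eef_rot: [-2.251, 1.571, -2.912]
wrist_force: [-4.0, -1.1, 2.8]
finger_gap: 40.0
```

```bash
python3 -c "
from h import *
s=st()"
```

```text
t 18.98 pos [ 421.3 -198.3  158.4] xaxis [-0. -0. -1.] jaw deg 52.1 F [-4.  -1.1  2.8] M [-0.17  0.97 -0.08] gap 40.0 q [-0.52  0.18  1.83 -0.    1.13 -1.43]
```

Emit:
jog_arm(series=[0,0,-0.02,-0.0005,-0.0002,0,-0.5,0,0,-0.03,-0.001,-0.0003,0,-0.5,0,0,-0.03,-0.001,-0.0003,0,-0.5])

```text
clock: 19.35
eef_pos: [420.7, -198.4, 158.4]
eef_rot: [1.048, 1.57, 0.357]
wrist_force: [1.6, 1.2, -1.6]
finger_gap: 39.6
```

```bash
python3 -c "
from h import *
s=st()"
```

```text
t 19.35 pos [ 420.7 -198.4  158.4] xaxis [ 0.001  0.    -1.   ] jaw deg 50.4 F [ 1.6  1.2 -1.6] M [ 0.32 -0.42 -0.01] gap 39.6 q [-0.52  0.18  1.83  0.    1.13 -1.4 ]
```

Meshed: vertical load is down to the held weight at 5 mm below first contact. Sliding down now.

Emit:
jog_arm(series=[0,0,0,0.0002,0.0002,-0.001,-0.5,0,0,0,0.0002,0.0002,-0.0025,-0.5,0,0,0,0.0002,0.0002,-0.004,-0.5,0,0,0,0.0002,0.0002,-0.0055,-0.5,0,0,0,0.0002,0.0002,-0.007,-0.5,0,0,0,0.0002,0.0002,-0.007,-0.5])

```text
clock: 20.1
eef_pos: [420.7, -198.4, 151.4]
eef_rot: [0.531, 1.571, -0.16]
wrist_force: [2.3, 2.5, 1.4]
finger_gap: 39.6
```

```bash
python3 -c "
from h import *
s=st()"
```

```text
t 20.1 pos [ 420.7 -198.4  151.4] xaxis [ 0. -0. -1.] jaw deg 50.4 F [2.3 2.5 1.4] M [ 0.46 -0.47 -0.06] gap 39.6 q [-0.52  0.19  1.84  0.    1.11 -1.4 ]
```

Emit:
jog_arm(series=[0,0,-0.01,0.0004,0.0005,0,-0.5,0,0,-0.01,0.0004,0.0005,-0.001,-0.5,0,0,-0.01,0.0004,0.0005,-0.002,-0.5,0,0,-0.01,0.0004,0.0005,-0.003,-0.5,0,0,-0.01,0.0004,0.0005,-0.003,-0.5])

```text
clock: 20.72
eef_pos: [420.9, -198.0, 148.4]
eef_rot: [-1.516, 1.57, -2.216]
wrist_force: [-0.9, -3.3, 1.6]
finger_gap: 39.2
```

```bash
python3 -c "
from h import *
s=st()"
```

```text
t 20.73 pos [ 420.9 -198.   148.4] xaxis [-0. -0. -1.] jaw deg 49.8 F [-0.9 -3.3  1.6] M [-0.8   0.22 -0.03] gap 39.2 q [-0.52  0.19  1.84 -0.    1.11 -1.39]
```

Emit:
jog_arm(series=[0,0,0,0,-0.0003,0,-0.5,0,0,0,0,-0.0003,-0.001,-0.5,0,0,0,0,-0.0003,-0.0018,-0.5,0,0,0,0,-0.0003,-0.0018,-0.5])

```text
clock: 21.22
eef_pos: [420.9, -198.1, 146.6]
eef_rot: [-2.926, 1.571, 2.657]
wrist_force: [-1.0, -2.1, 2.3]
finger_gap: 39.7
```

```bash
python3 -c "
from h import *
s=st()
o=grab('i',('side','top'))
cv2.imwrite('pics/i.png',np.hstack([cv2.resize(o['side']['color'][190:290,210:310],(600,600),interpolation=cv2.INTER_CUBIC)]))"
```

```text
t 21.23 pos [ 420.9 -198.1  146.6] xaxis [-0.  0. -1.] jaw deg 49.8 F [-1.  -2.1  2.3] M [-0.55  0.27 -0.07] gap 39.7 q [-0.52  0.2   1.84 -0.    1.1  -1.39]
```

View pics/i.png

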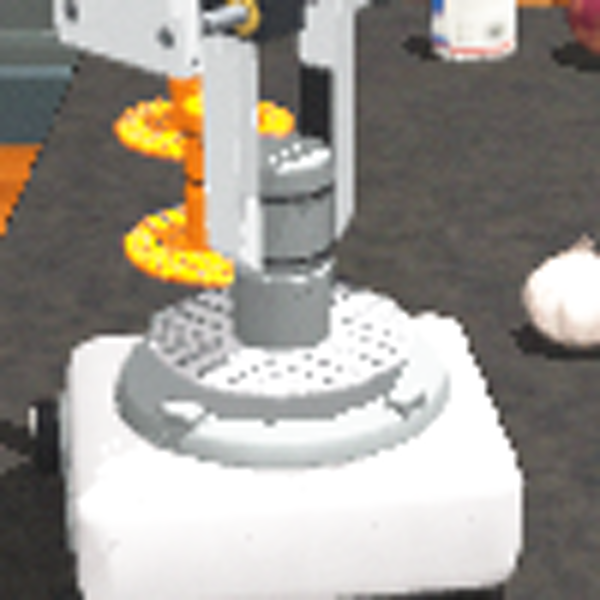

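Emit:
jog_arm(series=[0,0,0,-0.0001,-0.0002,-0.0004,-0.5,0,0,0,-0.0001,-0.0002,-0.0008,-0.5,0,0,0,-0.0001,-0.0002,-0.0012,-0.5,0,0,0,-0.0001,-0.0002,-0.0012,-0.5])

```text
clock: 21.82
eef_pos: [420.9, -198.3, 145.4]
eef_rot: [2.05, 1.571, 1.349]
wrist_force: [-0.9, -0.2, 2.9]
finger_gap: 39.7
```

Emit:
jog_arm(series=[0,0,0,0,0,-0.0004,-0.5,0,0,0,0,0,-0.0008,-0.5,0,0,0,0,0,-0.0008,-0.5])

```text
clock: 22.2
eef_pos: [421.0, -198.3, 145.4]
eef_rot: [0.425, 1.57, -0.275]
wrist_force: [-5.1, 2.2, 12.8]
finger_gap: 39.9
```

Hard stop at TCP 145.4 mm, so the underside is at 87.9 mm, which is the seat. I'll ease off and release.

Emit:
jog_arm(series=[0,0,0,0,0,0.0006,-0.5,0,0,0,0,0,0.0006,-0.5,0,0,0,0,0,0.0006,-0.1,0,0,0,0,0,0.0006,0.2,0,0,0,0,0,0.0006,0.5,0,0,0,0,0,0.0006,0.8,0,0,0,0,0,0.0006,0.8,0,0,0,0,0,0.03,0.8,0,0,0,0,0,0.07,0.8,0,0,0,0,0,0.12,0.8,0,0,0,0,0,0.15,0.8,0,0,0,-0.02,0.1,0.15,0.8,0,0,0,-0.02,0.2,0.15,0.8,0,0,0,-0.02,0.3,0.15,0.8,0,0,0,-0.02,0.3,0.15,0.8,0,0,0,-0.02,0.3,0.15,0.8])

```text
clock: 24.2
eef_pos: [400.3, 103.8, 294.9]
eef_rot: [0.904, 1.57, 0.204]
wrist_force: [0.7, -0.7, 0.1]
finger_gap: 84.5
```

Run:
```python
from h import *
s=st()
o=grab('j',('side','top'))
t=o['top'];p=cloud(t)
for a in('top','side'):
    p=cloud(o[a]); d=np.hypot(p[...,0]-421.5,p[...,1]+198)
    k=(d>26)&(d<48)&(p[...,2]>60)&(p[...,2]<140); q=p[k]; 
    A=np.c_[q[:,:2]-[421.5,-198],np.ones(len(q))]; x=np.linalg.lstsq(A,q[:,2],rcond=None)[0]; print(a,len(q),'plate z',x[2].round(1),'tilt deg',np.degrees(x[:2]).round(2),np.median(q[:,2]).round(1))
    k=(d<25)&(p[...,2]>162)&(p[...,2]<176);print(' stemtop',p[k].mean(0).round(1),k.sum())
    d=np.hypot(p[...,0]-425,p[...,1]+40); k=(d<30)&(p[...,2]>30)&(p[...,2]<60); print(' cap',p[k].mean(0).round(1) if k.any() else None)
cv2.imwrite('pics/j.png',np.hstack([cv2.resize(o['side']['color'][180:300,200:320],(400,400)),cv2.resize(t['color'][150:290,260:400],(400,400))]))
```

```text
t 24.2 pos [400.3 103.8 294.9] xaxis [ 0.001  0.    -1.   ] jaw deg 49.9 F [ 0.7 -0.7  0.1] M [-0.07 -0.02 -0.02] gap 84.5 q [ 0.17 -0.06  1.76  0.    1.44 -0.71]
top 599 plate z 90.8 tilt deg [0.47 0.  ] 90.8
 stemtop [ 421.3 -197.9  167.4] 175
 cap [425.6 -39.7  40.9]
side 456 plate z 90.3 tilt deg [-0.23  6.53] 91.8
 stemtop [ 421.9 -204.7  167.7] 118
 cap [439.8 -37.7  43.7]
```

View pics/j.png

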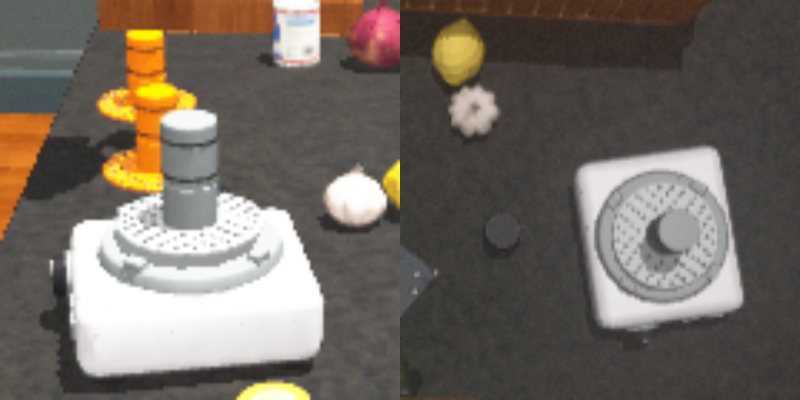

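The disc lies flat: plate top at 90.8 mm against 91 expected, stem top at 167.4 against 168. The cap stands with its top at about 41 mm. Handing in.

```bash
python3 -c "
from cell import manip
print(manip.sign_off())"
```

```text
the job is handed in; nothing more can be done
None
```

The cap is off and standing open side down on the worktop at about (425, −40). The grating disc is meshed with the shaft and pushed home on its seat. The gripper is open and clear of everything. The job was handed in at about 24 s of the 67 s allowed.

- **Fit:** I turned the disc about 54° under 5–6 N. The teeth then caught, and the disc slid down at 4–6 N of push. It met the hard stop with its underside at 87.9 mm (seat 88 mm). The last step pushed about 15 N there for a moment before I eased off and let go. Small side loads of up to 6 N came up during meshing, and I relieved them by shifting the disc.
- **Final checks, top camera:** the plate top is at 90.8 mm (91 expected), the stem top at 167.4 mm (168 expected), and the tilt is under 0.5°. The cap top is at about 41 mm (42 expected).
- **Disagreement:** the side camera's plane fit gave 6.5° of tilt about one axis. I put that down to stem pixels getting into the fit, because the side picture shows the disc level. I did not repeat the fit to confirm it.
- **Other things:** I touched none of them. The lemon, garlic and orange discs look unmoved in the last pictures. I did not measure the bystanders' positions again.

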